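# Hold a varnished wooden ball under the curing lamp on its palette

## Robot

A 6-joint arm with a two-finger parallel gripper is mounted at the origin on the work surface. World frame = base frame: x ahead of the robot, y to its left, z up, the work surface at z = 0. Lengths are in m, angles in rad, forces in N, time in s.
With the tool pointing down it reaches from about 0.275 to 0.825 m from the base axis. Payload 4.9 kg.
Tool frame: the origin (TCP) lies on the centre line of the jaws, within the pads' length; the fingertips stand 11 mm ahead of it and the grasp point (between the pads) lies 8 mm behind it; z points along the fingers, y is the line along which they close (so a half turn about z gives the same grasp; the last joint's range is limited). The gripper opens to 85 mm and grips with 20 to 120 N. Pads are 22 mm wide; open, the fingers measure 114 mm over their backs; the gripper's body (76 mm by 85 mm) begins 54 mm behind the grasp point. The pads swing forward as they close: fully open they stand 13 mm farther back than shut.
Start: joints at [-1.321, 0.326, -0.193, 1.052, 0, 1.437], TCP at [0.206, -0.51, 0.242] pointing down, gripper open.
Joint ranges: [-2.65, 2.65], [-0.97, 1.79], [-1.3, 1.35], [-1.93, 2.1], [-1.47, 1.37], [-3.14, 3.14]. Speed limits (rad/s): [2.57, 2.57, 3.14, 3.14, 3.14, 3.14].

## Interface

Orientations are given as a unit quaternion [w, x, y, z].
In Python, from cell import * gives the robot as it stands. Calls block until the motion is done:
- move_pose(position, orientation): joint-space move of the TCP to a pose.
- move_linear(position, speed=0.15, rotation=None, until_force=None): straight line of the TCP; rotation=None keeps the orientation; speed is the mean speed in m/s. With until_force (N) it stops when the force on the tool has changed by that much, and returns True; else False.
- goto_joints(angles): joint-space move.
- set_gripper(opening, grasp_force=None): opening from 0.0 (shut) to 1.0 (fully open); grasp_force is the grip in N (None keeps the last); returns when the fingers have stopped.
- wait(seconds).
- solve_ik(position, orientation): joint angles nearest the present ones, or None.
- camera(name): name is "scene" or "top" or "wrist"; returns (picture, depth): 384x512x3 uint8, red, green, blue; 384x512 float32, m along the optical axis (not along the pixel's ray), 0 where there is no reading.
- calibration(name): a dict with "mtx" (3x3 intrinsics, pixels), "extrinsics" (4x4, takes a point from world to camera coordinates); the wrist camera has in their place "hand_eye" (4x4, takes a point from camera to tool coordinates, whose origin is the TCP and whose axes are the flange's). Camera axes: x right, y down, z forward; pixel columns grow to the right and rows downward; lengths in m; the calibration is good to about 2 mm. A picture is of the moment at which its call begins: read the wrist's pose just before it. calibration takes no time and is no camera call.
A pose or a line that the arm cannot do raises PlanningError and nothing moves.
- close_job(): hands the job in; it is judged then, once.
Trained networks look in the newest picture that a camera, given by its name, has taken for a name from the list of things; names that differ only in an ending like _2 or _b are one class to them, and where a whole thing is asked for, a point or a joint stands for the part that bears it (a point fixed in the world has none). Each returns a list of dicts, best first, with "p" (0 to 1); they miss things now and then, are a little off and sometimes report something else, mostly with a low value. They report only what shows in the picture. A call takes as long as a camera call.
- boxes_of(camera, thing): "location" ([x, y, z] in m, in world coordinates, good to about 4 mm: the middle of the surface that is visible of it).
- mark_of(camera, thing): "location" ([x, y, z] in m, in world coordinates, good to about 4 mm: a listed point, or the origin of a listed thing).
Readings, each from a call of its own:
- get_clock(): time.
- get_joint_positions(): joint angles.
- get_joint_vel(): joint speeds.
- get_joint_efforts(): joint torques, N m.
- get_position(): TCP position.
- get_tool_rot(): TCP orientation.
- get_ft_force(): force on the tool from outside, world axes, zero at the start.
- get_moment(): the same for the moment, N m.
- get_gripper_width(): opening from 0.0 (shut) to 1.0 (fully open).
- get_finger_force(): force on a finger pad.
Only numpy, scipy, OpenCV 4.12 (cv2) and the standard library are available. Lean on these libraries where they do the work, as an engineer would, in place of code of your own. Each camera call takes 0.05 s, during which the arm holds its last target. There are 200 camera calls.

## Task

The freshly varnished wooden ball lying loose in the end well of the narrow white palette has to cure under the gooseneck lamp. Grip the palette lightly, for it is thin-walled plastic, and carry it level, without touching the ball or letting it roll out of its well and without bumping the lamp or disturbing the other things on the table. Finish while still holding it up, level and still, clear of the table and lamp, with the ball squarely in the lamp's beam about 10 cm in front of its lens.

Things in the scene. Friction and masses are not known exactly. Their poses are not given: they have to be found in the camera images.
- palette: Narrow white plastic strip palette, loose on the table: a straight block 180 mm long (x), 50 wide (y), 18 high, about 90 g, with four round wells in a row, each 39 mm across, 5 mm deep, at x = -66, -22, 22, 66 mm. Origin: centre of the underside; z up. A tab 26 x 26 x 3 mm (underside 14 mm up) sticks out at the -x end. The ball lies in the +x end well, away from the tab.
- palette_grip (a point): Middle of the palette, 10 mm above its underside; with the ball it balances within 12 mm of here. Pinch it here across its 50 mm width: the long sides are plain upright faces, free of other things for 25 mm and more. Thin-walled plastic: keep the squeeze below 20 N a finger; about 8 N is ample.
- ball_well (a point): The point of the palette where the ball's centre sits when the ball lies in the middle of its well: palette frame (66, 0, 28) mm.
- ball_center (a point): Centre of the loose natural-wood ball, 30 mm diameter, about 11 g, wet with varnish. It can roll about 8 mm either way inside its well and stands 25 mm above the palette's top face.
- lamp: The curing lamp, too heavy to shift: a round dark steel foot 110 mm across and 18 mm high, an 11 mm thick steel gooseneck rising upright from the foot's centre to 0.31 m and bending over forward to the head. Origin: centre of the foot's underside; z up; x is the level direction in which the lamp looks.
- lamp_head: The lamp's torch-like aluminium head, 40 mm across at the lens, tapering to 26 mm, 72 mm long, fixed to the neck. Origin: centre of the lens face, 143 mm ahead of the foot's centre and 234 mm above the table. Its z axis is the beam, pointing out of the lens: forward and down, 50 degrees off straight down.
- lamp_spot (a point): Point on the beam axis 100 mm in front of the lens, where the ball's centre should be held; 220 mm ahead of the foot's centre, 170 mm above the table.
- domino0: Loose dark wood domino, 48 x 24 x 9 mm, near the palette. Origin: centre of underside.
- domino1: Another such domino, near the palette on the other side.
- domino2: Another such domino, beyond the palette's tab.
- domino3: Another such domino, on the table under the lamp's beam.
- mixing_palette: Broad white six-well palette with a tab and dried paint, 165 x 105 x 14 mm, loose. Origin: centre of underside.
- paint_a: Paint bottle, 34 mm across, 95 mm high, standing beside the lamp. Origin: centre of underside.
- paint_b: Paint bottle, 38 mm across, 100 mm high, standing at the far left. Origin: centre of underside.
- brush: Paint brush lying on the table, 180 mm long, 8 mm thick. Origin: under the middle of its handle.
- ball: The same wooden ball as a body; its origin turns with it as it rolls, so use ball_center.

How it is judged:
On the way:
1. The palette is gripped and lifted clear of the table with the ball in its well (height (world z) of palette above 0.03 m and contact force between the fingers and palette above 0.5 N and distance between ball_center and ball_well below 0.014 m), for 0.2 s.
At the end, for the whole second after the job is handed in: The fingers hold the palette over 80 mm above the table, level within 6 degrees, still, not resting on the lamp or a bottle; the ball lies in its well (within 14 mm of its middle), within 30 mm of the beam axis along each of the lamp head's x and y, and 60 to 140 mm in front of the lens (height (world z) of palette above 0.08 m and angle between palette's own z axis and vertical below 0.105 rad and linear speed of palette below 0.03 m/s and angular speed of palette below 0.3 rad/s and distance between ball_center and ball_well below 0.014 m and x of ball_center in the frame of lamp_head between -0.03 and 0.03 m and y of ball_center in the frame of lamp_head between -0.03 and 0.03 m and z of ball_center in the frame of lamp_head between 0.06 and 0.14 m and contact force between the fingers and palette above 0.5 N and contact force between palette and lamp below 0.1 N and contact force between palette and paint_a below 0.1 N and contact force between palette and paint_b below 0.1 N); the arm keeps its last pose, push and grip.
It fails at once if The ball leaves its well, or the palette is tipped past 20 degrees (distance between ball_center and ball_well above 0.018 m or angle between palette's own z axis and vertical above 0.35 rad).
It fails at once if The robot touches the wet ball (contact force between any of the fingers, the arm and ball above 0.2 N).
It fails at once if The palette is squeezed with more than 20 N a finger (40 N both fingers together) (contact force between the fingers and palette above 40 N).
It fails at once if The lamp is bumped by the robot, the palette or the ball (contact force between any of the arm, the fingers, palette, ball and lamp above 1 N).
It fails at once if Another thing on the table is shifted by more than 20 mm or tipped over (distance of any of domino0, domino1, domino2, domino3, mixing_palette, paint_a, paint_b, brush from where it was at the start of the episode above 0.02 m or angle between any of paint_a, paint_b's own z axis and vertical above 0.6 rad).
It also fails if it takes over 42 s, if anything falls off the work surface, if the arm or the gripper's body presses on something with over 40 N, if the wrist force passes 120 N, or if a joint passes its speed limit or range.

## Working session

There is one attempt and no reset: what is moved stays moved. The work goes in short steps, each a Python script; the robot and the scene stay as the last script left them, time stands still between calls to the robot, and variables do not carry over. Pictures are saved under pics/ and viewed, at most 10 in all, crops included, and the job is handed in when it is done.

```bash
mkdir -p pics; ls
python3 - <<'E'
from cell import *
import cv2,numpy as np
for c in ("top","scene"):
    p,d=camera(c); cv2.imwrite(f"pics/{c}0.png",p[:,:,::-1]); np.save(f"pics/{c}0d.npy",d)
    for t in ("palette","palette_grip","ball_well","ball_center","lamp","lamp_head","lamp_spot","domino0","mixing_palette","paint_a","brush"):
        print(c,t,[(np.round(r["location"],3).tolist(),round(r["p"],2)) for r in mark_of(c,t)[:4]])
print(get_clock(),get_tool_rot())
E
```

```text
cell.py
pics
top palette [([0.61, 0.187, 0.001], 0.7)]
top palette_grip [([0.61, 0.184, 0.01], 0.63), ([0.463, -0.275, -0.003], 0.51), ([0.531, 0.127, 0.003], 0.31)]
top ball_well [([0.596, 0.12, 0.028], 0.96)]
top ball_center [([0.603, 0.117, 0.032], 0.61), ([0.654, 0.335, -0.0], 0.28)]
top lamp [([0.555, -0.377, -0.001], 0.56), ([0.662, -0.335, 0.0], 0.16)]
top lamp_head [([0.516, -0.236, 0.232], 0.52)]
top lamp_spot [([0.66, -0.334, 0.003], 0.65)]
top domino0 [([0.657, 0.335, -0.001], 0.54), ([0.466, -0.277, -0.002], 0.53), ([0.672, 0.118, -0.003], 0.51), ([0.532, 0.126, 0.002], 0.51)]
top mixing_palette [([0.364, -0.203, -0.001], 0.78), ([0.596, 0.116, 0.03], 0.2)]
top paint_a [([0.661, -0.334, 0.001], 0.65), ([0.645, 0.435, 0.001], 0.59)]
top brush [([0.3, -0.428, -0.002], 0.57)]
scene palette [([0.609, 0.182, 0.002], 0.61)]
scene palette_grip [([0.678, 0.117, 0.002], 0.67), ([0.61, 0.187, 0.008], 0.66), ([0.596, 0.12, 0.03], 0.45)]
scene ball_well [([0.596, 0.12, 0.028], 0.91)]
scene ball_center [([0.602, 0.116, 0.03], 0.55)]
scene lamp [([0.556, -0.379, -0.0], 0.93)]
scene lamp_head [([0.517, -0.242, 0.231], 0.73)]
scene lamp_spot []
scene domino0 [([0.653, 0.336, -0.002], 0.77), ([0.456, -0.276, -0.002], 0.61), ([0.677, 0.116, 0.002], 0.55), ([0.534, 0.128, -0.003], 0.54)]
scene mixing_palette [([0.367, -0.202, 0.003], 0.81), ([0.64, 0.436, -0.001], 0.51)]
scene paint_a [([0.642, 0.436, 0.003], 0.77), ([0.555, -0.374, 0.001], 0.64), ([0.662, -0.335, 0.004], 0.5)]
scene brush [([0.301, -0.428, 0.002], 0.54)]
1.2 [-2.46363518e-06  9.81648830e-01  1.90697596e-01  2.50876465e-05]
```

View pics/top0.png

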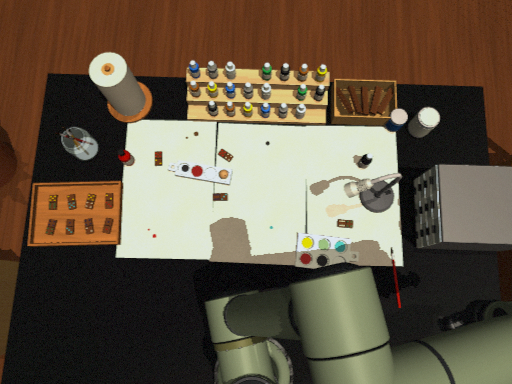

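View pics/scene0.png

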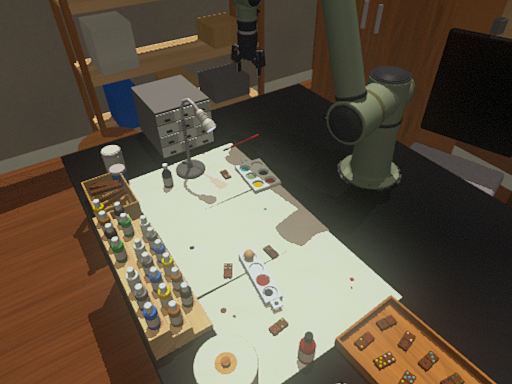

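Run:
```python
from cell import *
import cv2,numpy as np
d=np.load("pics/top0d.npy");c=calibration("top");K=c["mtx"];T=np.linalg.inv(c["extrinsics"])
v,u=np.mgrid[:384,:512];P=np.stack([(u-K[0,2])/K[0,0]*d,(v-K[1,2])/K[1,1]*d,d],-1)@T[:3,:3].T+T[:3,3]
im=cv2.imread("pics/top0.png")
m=(d>0)&(abs(P[...,0]-.61)<.12)&(abs(P[...,1]-.185)<.13)&(P[...,2]>.012)&(P[...,2]<.024)&(im.min(-1)>140)
n,l,st,_=cv2.connectedComponentsWithStats(m.astype(np.uint8)); k=1+st[1:,4].argmax(); Q=P[l==k]
print(len(Q),Q[:,2].mean(),cv2.minAreaRect((Q[:,:2]*1000).astype(np.float32)))
m=(abs(P[...,0]-.602)<.03)&(abs(P[...,1]-.117)<.03)&(P[...,2]>.036);print("ball top",P[m].mean(0),P[m].max(0),m.sum())
m=(d>0)&(abs(P[...,0]-.54)<.12)&(abs(P[...,1]+.3)<.15)&(P[...,2]>.15)
for a in np.arange(.15,.36,.02):
    mm=m&(P[...,2]>=a)&(P[...,2]<a+.02)
    if mm.sum()>3: print(round(a,2),mm.sum(),P[mm].mean(0).round(3),P[mm].min(0).round(3),P[mm].max(0).round(3))
```

```text
582 0.017817032830360697 ((611.3292236328125, 195.6083526611328), (205.88645935058594, 51.67835998535156), 82.24816131591797)
ball top [0.60122089 0.11671134 0.04067625] [0.61365514 0.12814185 0.04927629] 50
0.15 9 [ 0.551 -0.373  0.161] [ 0.548 -0.376  0.151] [ 0.559 -0.369  0.17 ]
0.17 16 [ 0.552 -0.374  0.179] [ 0.548 -0.381  0.17 ] [ 0.559 -0.369  0.189]
0.19 12 [ 0.553 -0.373  0.202] [ 0.548 -0.379  0.194] [ 0.558 -0.37   0.21 ]
0.21 11 [ 0.551 -0.373  0.22 ] [ 0.547 -0.378  0.212] [ 0.559 -0.371  0.226]
0.23 35 [ 0.519 -0.274  0.244] [ 0.496 -0.376  0.231] [ 0.556 -0.226  0.25 ]
0.25 188 [ 0.517 -0.251  0.26 ] [ 0.5   -0.374  0.25 ] [ 0.551 -0.228  0.27 ]
0.27 160 [ 0.526 -0.28   0.28 ] [ 0.51  -0.371  0.27 ] [ 0.55  -0.253  0.29 ]
0.29 106 [ 0.539 -0.326  0.301] [ 0.527 -0.362  0.291] [ 0.553 -0.295  0.309]
0.31 8 [ 0.541 -0.331  0.311] [ 0.538 -0.336  0.31 ] [ 0.543 -0.326  0.313]
```

The top view shows the palette at about px (204,173), with the ball in its right-hand well (224,173). There are dominoes at (226,155), (220,197), (158,158) and (345,223). The lamp foot is at (377,195) and its head at (355,187). The scene view agrees, and so do the network marks.

The palette centre is near (0.610, 0.184) and the ball heading is −97.8°. The direct sweep would hit the lamp, so I'll retract and raise the arm first.

```bash
cat > h.py <<'E'
from cell import *
import numpy as np
from scipy.spatial.transform import Rotation as R
def down(yaw):   # tool z down, tool x at yaw in the world
    q=(R.from_euler("z",yaw,degrees=True)*R.from_euler("x",180,degrees=True)).as_quat()
    return [q[3],q[0],q[1],q[2]]
C=np.array([.6098,.1838]); HEAD=-97.8
foot=np.array([.5555,-.3775]); hd=np.array([.5165,-.239])
LD=(hd-foot)/np.linalg.norm(hd-foot)
E
python3 - <<'E'
from h import *
print(LD)
j0=get_joint_positions(); print(np.round(j0,2))
for y in (HEAD,HEAD+180):
    print(y,[None if s is None else np.round(s,2) for s in (solve_ik([*C,.16],down(y)),solve_ik([.478,-.1,.15],down(y+23.5)),solve_ik([.478,-.1,.15],down(y)))])
p=solve_ik([.14,-.35,.42],get_tool_rot()); print(p)
E
```

```text
[-0.27104746  0.96256598]
[-1.32  0.33 -0.19  1.05  0.    1.44]
-97.8 [array([ 0.18,  0.55, -0.07,  0.96,  0.  , -1.26]), array([-0.36,  0.3 , -0.49,  0.78,  0.  , -2.2 ]), array([-0.36,  0.3 , -0.49,  0.78,  0.  , -1.79])]
82.2 [array([ 0.18,  0.55, -0.07,  0.96,  0.  ,  1.88]), array([-0.36,  0.3 , -0.49,  0.78,  0.  ,  0.94]), array([-0.36,  0.3 , -0.49,  0.78,  0.  ,  1.35])]
[-1.38683727e+00 -6.67332803e-02 -2.03287555e-01  1.43424738e+00
  5.01347294e-05  1.37100991e+00]
```

Run:
```python
from h import *
import cv2
q=down(HEAD+180)
move_pose([.14,-.35,.42],get_tool_rot())
j=get_joint_positions(); t=solve_ik([*C,.25],q)
j[0]=t[0]; j[5]=t[5]; goto_joints(j)
move_pose([*C,.25],q); set_gripper(.85,20)
p,d=camera("wrist"); cv2.imwrite("pics/w1.png",p[:,:,::-1])
for t in ("palette","palette_grip","ball_well","ball_center"):
    print(t,[(np.round(r["location"],3).tolist(),round(r["p"],2)) for r in mark_of("wrist",t)[:3]])
c=calibration("wrist");K=c["mtx"];H=c["hand_eye"]
w,x,y,z=get_tool_rot();Rt=R.from_quat([x,y,z,w]).as_matrix();o=np.array(get_position())
v,u=np.mgrid[:384,:512];P=np.stack([(u-K[0,2])/K[0,0]*d,(v-K[1,2])/K[1,1]*d,d],-1)
P=(P@H[:3,:3].T+H[:3,3])@Rt.T+o
m=(d>0)&(np.hypot(P[...,0]-C[0],P[...,1]-C[1])<.13)&(P[...,2]>.013)&(P[...,2]<.023)
n,l,st,_=cv2.connectedComponentsWithStats(m.astype(np.uint8)); Q=P[l==1+st[1:,4].argmax()]
print(len(Q),Q[:,2].mean(),cv2.minAreaRect((Q[:,:2]*1000).astype(np.float32)),get_clock(),o)
```

```text
palette [([0.611, 0.185, -0.001], 0.79)]
palette_grip [([0.61, 0.184, 0.012], 0.56)]
ball_well [([0.598, 0.12, 0.027], 0.84)]
ball_center [([0.599, 0.12, 0.031], 0.85)]
4687 0.01645469742203494 ((611.521240234375, 195.7218017578125), (204.47024536132812, 50.12242126464844), 81.93250274658203) 5.8333 [0.60974236 0.18382615 0.25018062]
```

View pics/w1.png

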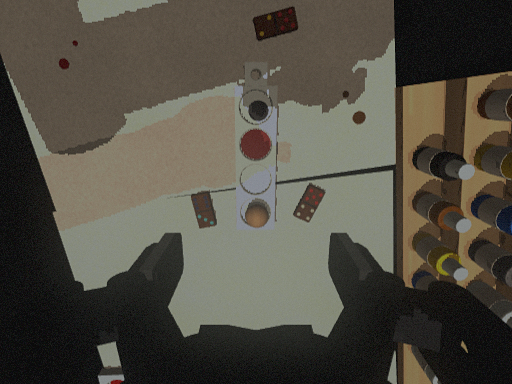

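The wrist view shows the palette centred at column ~256 and the ball at (257,213). The dominoes at (204,210) and (309,203) sit beside the ball end, outside the finger zone. Next I descend and close gently.

Run:
```python
from h import *
c=[.6097,.1832]
move_linear([*c,.06],speed=.12)
print("hit",move_linear([*c,.012],speed=.05,until_force=4),get_position())
o=.70
set_gripper(o,20)
while o>.5:
    o-=.01; set_gripper(o,20); f=get_finger_force(); print(round(o,3),round(get_gripper_width(),3),np.round(f,2))
    if np.max(f)>5: break
print(get_ft_force(),get_clock())
```

```text
hit False [0.61004089 0.18326071 0.01235611]
0.69 0.689 0.0
0.68 0.679 0.0
0.67 0.669 0.0
0.66 0.663 0.0
0.65 0.652 0.0
0.64 0.641 0.0
0.63 0.632 0.0
0.62 0.617 0.0
0.61 0.615 0.0
0.6 0.598 0.0
0.59 0.589 0.0
0.58 0.58 11.27
[-0.050989    0.1393093   1.27495144] 11.5583
```

Run:
```python
from h import *
import cv2
p=get_position(); print(get_finger_force())
move_linear([p[0],p[1],.05],speed=.03); print(get_finger_force(),get_gripper_width())
move_linear([p[0],p[1],.155],speed=.08); print(get_finger_force(),get_gripper_width(),get_ft_force(),get_clock())
pic,d=camera("wrist"); cv2.imwrite("pics/w2.png",pic[:,:,::-1])
for t in ("palette","ball_well","ball_center"):
    print(t,[(np.round(r["location"],3).tolist(),round(r["p"],2)) for r in mark_of("wrist",t)[:2]])
```

```text
11.274315593764186
11.207736376672983 0.5842677076045962
11.209794413298368 0.5835753480724595 [ 0.28565854  0.32086345 -1.91573243] 14.4417
palette [([0.607, 0.18, 0.142], 0.92)]
ball_well []
ball_center []
```

View pics/w2.png

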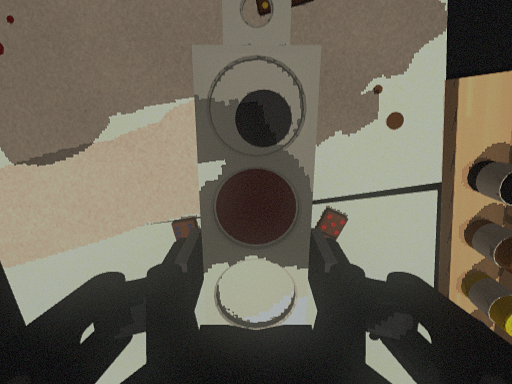

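The palette is held level and centred (wrist view, column 256), and the ball end is hidden behind the gripper. I'll carry it to a staging point short of the lamp and check there.

Run:
```python
from h import *
import cv2
yaw=np.degrees(np.arctan2(LD[1],LD[0])); G=foot+(.22+.066+.004)*LD; S=G+.13*LD
print(yaw,G,S)
move_linear([*S,.155],speed=.08,rotation=down(yaw))
print(get_finger_force(),get_position(),get_clock())
for c in ("scene","top"):
    p,d=camera(c); cv2.imwrite(f"pics/{c}3.png",cv2.resize(p[90:300,120:420] if c=="scene" else p[100:300,150:430],None,fx=2.5,fy=2.5)[:,:,::-1])
    for t in ("palette","ball_well","ball_center","lamp_head"):
        print(t,[(np.round(r["location"],3).tolist(),round(r["p"],2)) for r in mark_of(c,t)[:2]])
```

```text
105.72660639820917 [ 0.47689624 -0.09835586] [0.44166007 0.02677771]
11.208010744303465 [0.44182465 0.02688962 0.15498748] 17.6583
palette [([0.442, 0.026, 0.143], 0.61)]
ball_well [([0.457, -0.032, 0.172], 0.91)]
ball_center [([0.458, -0.037, 0.175], 0.46)]
lamp_head [([0.519, -0.238, 0.231], 0.62), ([0.663, -0.334, 0.004], 0.48)]
palette [([0.455, -0.038, 0.172], 0.65)]
ball_well [([0.455, -0.037, 0.174], 0.58)]
ball_center [([0.461, -0.034, 0.17], 0.41)]
lamp_head [([0.515, -0.235, 0.236], 0.57)]
```

View pics/scene3.png

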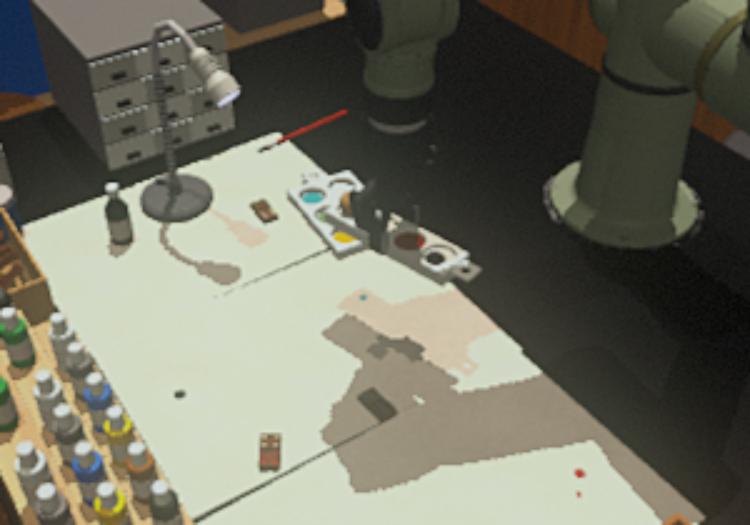

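View pics/top3.png

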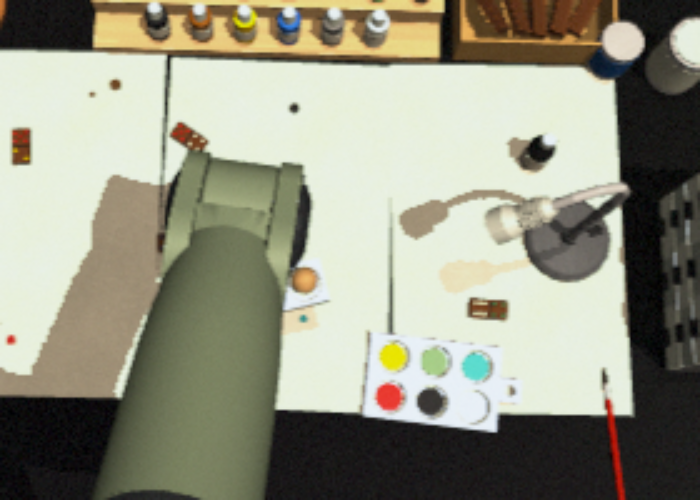

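In the top crop the ball sits in its well at (303,279), and the wrist housing reaches no farther than the ball toward the lamp head at (505,222). The lamp will stay about 7 cm clear in the final pose, so I'm moving in.

Run:
```python
from h import *
import cv2
G=foot+(.22+.066+.004)*LD
print(move_linear([*G,.154],speed=.04,until_force=6),get_position(),get_finger_force(),get_ft_force())
wait(.5); print(get_clock())
for c in ("scene","top"):
    p,d=camera(c); cv2.imwrite(f"pics/{c}4.png",cv2.resize(p[80:240,120:340] if c=="scene" else p[100:300,220:430],None,fx=3,fy=3)[:,:,::-1])
    for t in ("palette","ball_well","ball_center","lamp_head","lamp"):
        print(t,[(np.round(r["location"],3).tolist(),round(r["p"],2)) for r in mark_of(c,t)[:2]])
```

```text
False [ 0.47685977 -0.09827948  0.15398496] 11.207632161676884 [-0.91623841  0.2445721  -1.48943041]
22.0583
palette [([0.477, -0.099, 0.14], 0.67)]
ball_well [([0.49, -0.158, 0.169], 0.63), ([0.369, -0.201, 0.004], 0.56)]
ball_center [([0.476, -0.098, 0.142], 0.43)]
lamp_head [([0.521, -0.239, 0.232], 0.59)]
lamp [([0.559, -0.376, 0.0], 0.93)]
palette []
ball_well []
ball_center [([0.555, -0.378, 0.002], 0.16)]
lamp_head [([0.516, -0.237, 0.237], 0.66)]
lamp [([0.557, -0.376, 0.0], 0.74)]
```

View pics/scene4.png

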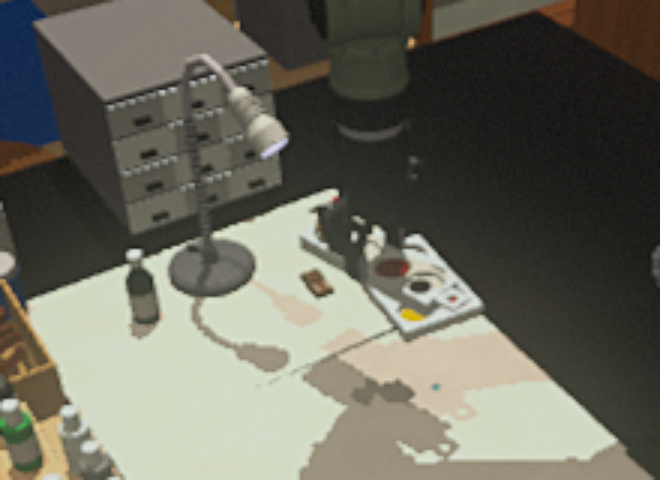

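View pics/top4.png

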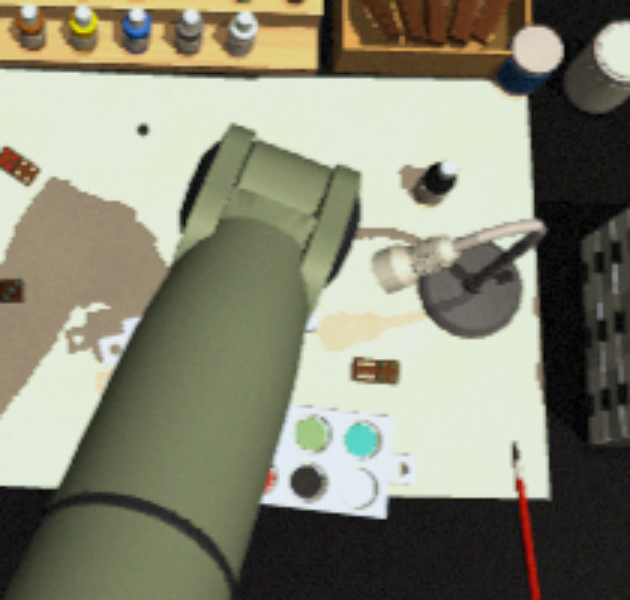

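The ball end of the palette, at about (315,235) in the scene crop, is in front of the lamp head at (268,140). The arm is clear of the lamp in both views. The ball itself is mostly hidden by the finger here. The grip is steady at 11 N and the well is within a few mm of the spot, so I'm handing in.

```bash
python3 -c "
from cell import *
print(close_job())"
```

```text
the job is handed in; nothing more can be done
None
```

I handed the job in with the palette held up at about 11 N a finger and the ball's well within about 1 cm of the lamp spot; the ball was mostly hidden in the last pictures (last clearly seen in its well 13 cm short of there), and no verdict came back.

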